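Load a retained-sample tube into the V-cradle and stand its kernel plaque beside it

TASK

Take the longer of the two sample tubes from the rack, lay it in the sloped V-block in front of the inspection camera with its capped end uphill, and push it down the V until it lies on both flanks and its plain foot bears on the back stop. Then take the kernel plaque from its holder and lean it on the small easel, kernels facing out, standing upright on the easel's ledge, about centred, and resting against the back. Let go of both, and leave the shorter tube and everything else on the desk where they are.

Things in the scene. Friction and masses are not known exactly. Their poses are not given: they have to be found in the camera images.
- long_tube: The tube to load: closed white rigid cylinder, diameter 36, length 140, about 0.11 to 0.22 kg. Origin at mid-length on its axis; +x along the axis towards the grey capped end (cap 24 long, same diameter), -x to the plain foot. At the start it lies level in the rack, axis 32 above the desk.
- long_tube_foot (a point): Centre of the long tube's plain foot face, on the axis, 70 from the tube's origin.
- short_tube: The other tube, to be left: the same in diameter and look but 100 long. Origin at mid-length on the axis, x towards its cap. It lies in the other place of the rack, parallel to the long one.
- tuberack: Fixed plywood rest for two parallel level tubes. Origin on the desk under its centre, x along the tubes. Bars 14 high, 14 wide, 136 long at x = -42 and 42 carry tubes centred at x = 0, y = -45 and 45 (either tube in either place); chocks on them reach 20 high, no wider than a tube. Between the bars only a spine 16 wide, 6 high at y = 0: fingers fit either side of a tube's middle.
- vblock: Fixed aluminium V-block. Origin and axes are those of a fully seated tube: origin at its foot's centre, at the stop, 65 above the desk; +x up the V, 30 degrees above level, roughly away from the robot; y level; z square to it. Flanks at 45 degrees run x = 10 to 105, their top edges at |y| = 14 to 17, 11 below the axis: tips held higher clear them. Friction may hold a tube short of the stop.
- backstop: The fixed steel back stop at the low end of the V: a plate 34 wide and 6 thick, its face in the plane x = 0 of the vblock frame (same origin and axes), reaching from 38 below to 2 above the tube's axis.
- cradle: Fixed stand of V-block and stop: base 260 x 100 x 12. Origin on the desk under its centre, +x level, the way the V rises. The vblock origin is at x = -100, 65 up. At the high end a small camera on a post looks back at the cap: it fills x = 72 to 127, 50 wide, up to 155 above the desk; a seated tube's cap ends at x = 21 (axis 135 up), 30 at its lowest corner.
- plaque: Kernel plaque: rigid white plate 80 wide (y), 110 tall (z), 10 thick (x), about 0.08 to 0.17 kg. Origin at the centre of its lower edge; the face with 15 grain kernels (2 proud, 25 to 63 above the lower edge) looks to +x. It starts upright in its holder, lower edge 8 above the desk.
- plaque_face (a point): Point on the plaque's kernel face, 45 above its lower edge, 5 in front of its mid-plane.
- holder: Plywood holder with one slot, fixed: base 70 x 100 x 8, slot 13 wide between two cheeks 12 thick and 90 long that reach 34 above the desk. Origin on the desk under its centre; x across the slot, z up. The plaque stands in the slot.
- rest: Fixed sloped part of the easel, bare steel. Origin where ledge and back meet, mid-width, 36 above the desk; z up the back, which leans 25 degrees from vertical, top towards the robot; x square to it, outward, roughly away from the robot; y level. Back 70 wide, up to z = 60 only. Ledge from x = 0 to 16, then a lip up to z = 10. Seated, the plaque's z is along this z, its origin at x 5 to 11, z 0.
- easel: The easel's fixed base, 120 x 100 x 10, origin on the desk under its centre, z up, x roughly away from the robot; the rest's origin is 15 along x and 36 up.
- tin: Bystander: small steel tin, diameter 40, 35 high. Leave it. Origin at the centre of its underside, standing on the desk.
- weight: Bystander: brass check weight with a knob, diameter 34, 38 high. Leave it. Origin at the centre of its underside, standing on the desk.
- jar: Bystander: amber jar with white cap, diameter 60, 80 high. Leave it. Origin at the centre of its underside, standing on the desk.
- can: Bystander: steel can, diameter 66, 90 high. Leave it. Origin at the centre of its underside, standing on the desk.
- loupe: Bystander: stand loupe, diameter 44, 38 high. Leave it. Origin at the centre of its underside, standing on the desk.
- stamp: Bystander: wooden hand stamp, diameter 40, 62 high. Leave it. Origin at the centre of its underside, standing on the desk.
Not all that is in view belongs to the job. Leave any purple look-alike of the long_tube alone.

How it is judged:
By the outcome, as a careful person would: the job done as asked, in the order asked, and still so for the second after the job is handed in, with the robot touching nothing.
It also fails if it takes over 59 s, if anything falls off the work surface, if the arm or the gripper's body presses on something with over 40 N, if the wrist force passes 120 N, or if a joint passes its speed limit or range.

ROBOT

A 6-joint arm with a two-finger parallel gripper is mounted at the origin on the work surface. World frame = base frame: x ahead of the robot, y to its left, z up, the work surface at z = 0. Lengths are in m, angles in rad, forces in N, time in s.
With the tool pointing down it reaches from about 0.325 to 0.9 m from the base axis. Payload 6.1 kg.
Tool frame: the origin (TCP) lies midway between the tips of the shut fingers; the grasp point (between the pads) lies 19 mm behind it; x points along the fingers, y is the direction in which the jaws open and shut, and the axes are right-handed (so a half turn about x gives the same grasp; the last joint's range is limited). The gripper opens to 85 mm and grips with 20 to 120 N. Pads are 22 mm wide; open, the fingers measure 114 mm over their backs; the gripper's body (76 mm by 85 mm) begins 54 mm behind the grasp point. The pads swing forward as they close: fully open they stand 13 mm farther back than shut.
Start: joints at [-1.226, 0.22, 1.526, -0, 1.395, -0.126], TCP at [0.283, -0.557, 0.203] pointing down, gripper open.
Joint ranges: [-2.98, 2.98], [-0.91, 2.08], [0.09, 2.57], [-1.24, 4.39], [0.2, 2.65], [-2.68, 2.68]. Speed limits (rad/s): [2.57, 2.57, 3.01, 3.14, 3.14, 3.14].

INTERFACE

Orientations are given as [roll, pitch, yaw] about the fixed x, y, z axes, in that order (R = Rz(yaw) Ry(pitch) Rx(roll)).
In Python, from plant import movep, move_l, set_joints, gripper_to, hold, inverse_kinematics, observe, get_image, get_calibration, Unreachable, job_done gives the robot as it stands. Calls block until the motion is done:
- movep(position, orientation): joint-space move of the TCP to a pose.
- move_l(position, feed=0.15, rotation=None, max_force=None): straight line of the TCP; rotation=None keeps the orientation; feed is the mean speed in m/s. With max_force (N) it stops when the force on the tool has changed by that much, and returns True; else False.
- set_joints(angles): joint-space move.
- gripper_to(opening, f_grip=None): finger opening in m; f_grip is the grip in N (None keeps the last); returns when the fingers have stopped.
- hold(seconds).
- inverse_kinematics(position, orientation): joint angles nearest the present ones, or None.
- observe(): the state.
- get_image(name): name is "side" or "top"; returns (picture, depth): 480x640x3 uint8, red, green, blue; 480x640 float32, m along the optical axis (not along the pixel's ray), 0 where there is no reading.
- get_calibration(name): a dict with "intrinsics" (3x3 intrinsics, pixels), "world_from_camera" (4x4, takes a point from camera to world coordinates). Camera axes: x right, y down, z forward; pixel columns grow to the right and rows downward; lengths in m; the calibration is good to about 2 mm. A picture is of the moment at which its call begins. get_calibration takes no time and is no camera call.
A pose or a line that the arm cannot do raises Unreachable and nothing moves.
- job_done(): hands the job in, once; it reports no verdict.
The state is a dict: "time_s": time; "q": joint angles; "joint_velocities": joint speeds; "joint_torque": joint torques, N m; "eef_pos": TCP position; "tcp_rot": TCP orientation; "ft_force": force on the tool from outside, world axes, zero at the start; "torque": the same for the moment, N m; "opening": finger opening in m.
Only numpy, scipy, OpenCV 4.12 (cv2) and the standard library are available. Lean on these libraries where they do the work, as an engineer would, in place of code of your own. Each camera call takes 0.05 s, during which the arm holds its last target. There are 200 camera calls.

## Working session

There is one attempt and no reset: what is moved stays moved. The work goes in short steps, each a Python script; the robot and the scene stay as the last script left them, time stands still between calls to the robot, and variables do not carry over. Pictures are saved under pics/ and viewed, on a budget of 10 in all, crops included, one or two more only if the job needs it, and the job is handed in when it is done.

```bash
mkdir -p pics; ls; python3 - <<'E'
from plant import *
import cv2,numpy as np
for n in("top","side"):
    im,d=get_image(n); cv2.imwrite(f"pics/{n}0.png",im[:,:,::-1]); np.save(f"pics/{n}0.npy",d)
    c=get_calibration(n); print(n,c["intrinsics"],c["world_from_camera"].round(3) if hasattr(c["world_from_camera"],'round') else c)
print(observe())
E
```

```text
pics
top [[530.71833194   0.         328.1905591 ]
 [  0.         530.71833194 235.87673658]
 [  0.           0.           1.        ]] [[ 1.800e-02 -9.860e-01  1.650e-01  3.590e-01]
 [-1.000e+00 -1.800e-02  2.000e-03  0.000e+00]
 [ 1.000e-03 -1.650e-01 -9.860e-01  1.206e+00]
 [ 0.000e+00  0.000e+00  0.000e+00  1.000e+00]]
side [[576.79252494   0.         319.06489645]
 [  0.         576.79252494 245.15191998]
 [  0.           0.           1.        ]] [[-0.844 -0.333  0.421  0.073]
 [-0.536  0.491 -0.687  0.791]
 [ 0.022 -0.805 -0.593  0.75 ]
 [ 0.     0.     0.     1.   ]]
{'time_s': 0.1, 'q': array([-1.22612409e+00,  2.21129334e-01,  1.52749603e+00, -2.22008819e-05,
        1.39470952e+00, -1.26064399e-01]), 'joint_velocities': array([-0.00357551, -0.00195934, -0.00285493, -0.00043248, -0.00162711,
        0.00081036]), 'joint_torque': array([ 1.84467528e-03, -4.98243141e+01, -3.90547192e+01, -1.15636008e-04,
        5.64037822e-03, -2.16446688e-05]), 'eef_pos': array([ 0.28327107, -0.55645254,  0.20202015]), 'tcp_rot': array([-1.68431956,  1.56905396,  1.92801364]), 'ft_force': array([-0.28937345,  0.09084581,  0.90967325]), 'torque': array([-0.04083995, -0.04290593,  0.01498769]), 'opening': 0.0855473321981605}
```

View pics/top0.png

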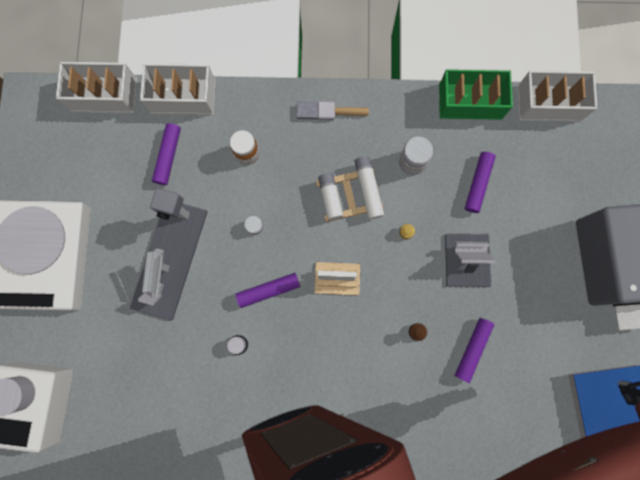

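View pics/side0.png

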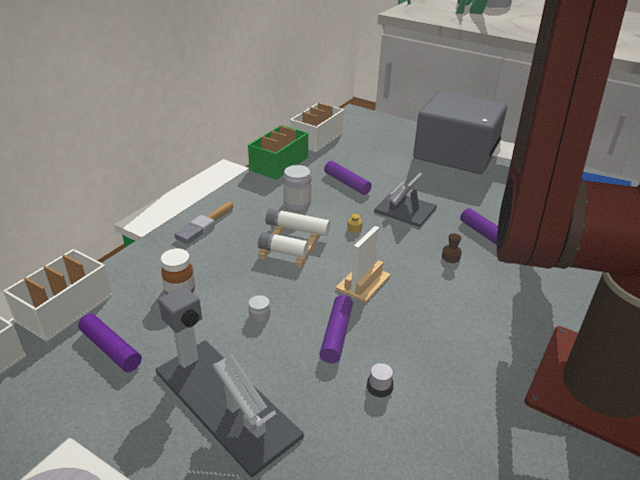

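The top view shows the long tube at about (368,187) with its cap up-image, and the short tube at (331,197). The cradle is at (170,262), the plaque in its holder at (337,278) and the easel at (468,258). The side view confirms the layout: V-block low end towards the robot, kernels not visible from here. Next I'll measure these from depth.

```bash
cat > h.py <<'E'
import numpy as np,cv2
from plant import *
def cloud(n,d):
    c=get_calibration(n);K=np.array(c["intrinsics"]);T=np.array(c["world_from_camera"])
    v,u=np.mgrid[:480,:640]
    p=np.stack([(u-K[0,2])/K[0,0]*d,(v-K[1,2])/K[1,1]*d,d],-1)@T[:3,:3].T+T[:3,3]
    p[d<=0]=np.nan
    return p
def sel(p,u0,u1,v0,v1,z0,z1):
    q=p[v0:v1,u0:u1].reshape(-1,3); return q[(q[:,2]>z0)&(q[:,2]<z1)]
def rect(q,name):
    (c,s,a)=cv2.minAreaRect((q[:,:2]*1000).astype(np.float32)); print(name,len(q),"c",np.round(c,1),"size",np.round(s,1),"ang",round(a,2),"z med",round(np.median(q[:,2])*1000,1))
E
python3 - <<'E'
from h import *
t=cloud("top",np.load("pics/top0.npy")); s=cloud("side",np.load("pics/side0.npy"))
print("desk",[np.nanmedian(sel(t,280,320,330,380,-.05,.05)[:,2]),np.nanmedian(sel(s,330,370,400,440,-.05,.05)[:,2])])
def reg(p,x0,x1,y0,y1,z0,z1):
    q=p.reshape(-1,3);q=q[~np.isnan(q[:,0])]
    return q[(q[:,0]>x0)&(q[:,0]<x1)&(q[:,1]>y0)&(q[:,1]<y1)&(q[:,2]>z0)&(q[:,2]<z1)]
for nm,b in dict(long=(345,388,150,222),short=(312,344,168,225),plaque=(310,365,258,300),easel=(440,500,230,292),cradle=(128,212,185,322)).items():
    P=t[b[2]:b[3],b[0]:b[1]].reshape(-1,3);print(nm,np.nanmin(P,0).round(3),np.nanmax(P,0).round(3))
rect(sel(t,128,212,185,322,.007,.018),"cradle top"); 
rect(sel(t,440,500,230,292,.006,.016),"easel base")
rect(sel(t,310,365,258,300,.004,.04),"holder")
rect(sel(t,310,365,258,300,.10,.13),"plaque top")
rect(sel(t,310,365,258,300,.028,.038),"cheeks")
for nm,b in dict(long=(345,388,150,222),short=(315,346,165,225)).items():
    rect(sel(t,*b,.035,.06),nm)
def bb(q): return q.min(0),q.max(0)
# same regions in side by world box
L=sel(t,345,388,150,222,.035,.06);lo,hi=bb(L)
for nm,b,z in [("cradle",(128,212,185,322),(.007,.018)),("easel",(440,500,230,292),(.006,.016)),("plaque",(310,365,258,300),(.10,.13)),("holder",(310,365,258,300),(.004,.04))]:
    lo,hi=bb(sel(t,*b,*z)); q=reg(s,lo[0]-.01,hi[0]+.01,lo[1]-.01,hi[1]+.01,*z); rect(q,"side "+nm)
q=reg(s,*np.ravel([[a,b] for a,b in zip(lo[:2],hi[:2])]),.04,.2);print("plaque side",q.min(0),q.max(0))
E
```

```text
desk [np.float64(0.001083019663542517), np.float64(-0.0006449105853514325)]
long [ 0.596 -0.133 -0.006] [ 0.77  -0.033  0.06 ]
short [ 0.587 -0.031 -0.006] [0.724 0.044 0.057]
plaque [ 0.416 -0.081 -0.006] [0.511 0.043 0.125]
easel [ 0.439 -0.391 -0.007] [ 0.582 -0.252  0.096]
cradle [ 0.359  0.261 -0.007] [0.677 0.474 0.162]
cradle top 3718 c [516.2 362.3] size [304.5 182.4] ang 5.66 z med 13.2
easel base 1523 c [ 511.1 -317.7] size [129.7 133.9] ang 86.17 z med 11.2
holder 1163 c [463.1 -19.1] size [ 92.9 123. ] ang 1.03 z med 10.6
plaque top 216 c [464.1 -16.9] size [78.4 10.7] ang 88.76 z med 119.1
cheeks 301 c [464.4 -19.6] size [89.8 37.5] ang 88.55 z med 35.0
long 964 c [669.6 -88. ] size [141.1  36.2] ang 14.71 z med 48.5
short 695 c [646.9  -0.9] size [100.8  35.7] ang 14.13 z med 48.3
side cradle 6748 c [520.2 363.1] size [133.8 314.4] ang 83.7 z med 11.4
side easel 882 c [ 508.1 -313. ] size [107.1 121.3] ang 88.85 z med 9.6
side plaque 295 c [462.  -13.9] size [82.6 13.1] ang 88.47 z med 114.4
side holder 1080 c [461.2 -18.3] size [105.5  70.8] ang 87.91 z med 15.2
plaque side [ 0.45445412 -0.05623126  0.0400032 ] [0.46913565 0.02841231 0.12047559]
```

```bash
python3 - <<'E'
from h import *
t=cloud("top",np.load("pics/top0.npy")); s=cloud("side",np.load("pics/side0.npy"))
it=cv2.imread("pics/top0.png");iss=cv2.imread("pics/side0.png")
def c(im,u,v,w,h): return cv2.resize(im[v:v+h,u:u+w],(400,300),interpolation=cv2.INTER_CUBIC)
cv2.imwrite("pics/m1.png",np.vstack([np.hstack([c(it,300,245,80,60),c(iss,320,215,120,90)]),np.hstack([c(it,430,220,80,60),c(iss,350,160,100,75)])]))
cv2.imwrite("pics/m2.png",np.hstack([cv2.resize(it[185:325,110:220],(400,509)),cv2.resize(iss[330:480,150:310],(400,375)).__class__ and cv2.resize(iss[280:480,150:310],(400,509))]))
# colour masks for the bases
for im,p,b,nm,z in [(it,t,(125,215,185,325),"cradle top",.013),(iss,s,(150,310,280,478),"cradle side",.011),(it,t,(436,500,228,292),"easel top",.011),(iss,s,(365,445,165,235),"easel side",.0095)]:
    g=im.astype(int); dark=(g.max(2)<85)
    m=np.zeros(dark.shape,np.uint8); m[b[2]:b[3],b[0]:b[1]]=(dark&(abs(p[...,2]-z)<.007))[b[2]:b[3],b[0]:b[1]]
    m=cv2.morphologyEx(m,cv2.MORPH_OPEN,np.ones((3,3),np.uint8))
    n,l,st,_=cv2.connectedComponentsWithStats(m);k=1+st[1:,4].argmax()
    rect(p[l==k],nm)
E
```

```text
cradle top 237 c [426.2 422.3] size [29.4 84.9] ang 86.11 z med 13.4
cradle side 1688 c [433.8 407.2] size [ 52.7 115.7] ang 76.08 z med 11.2
easel top 361 c [ 507.5 -280.8] size [61.1 42.2] ang 9.08 z med 11.1
easel side 326 c [ 509.  -295.2] size [63.6 69.8] ang 3.94 z med 9.4
```

View pics/m1.png

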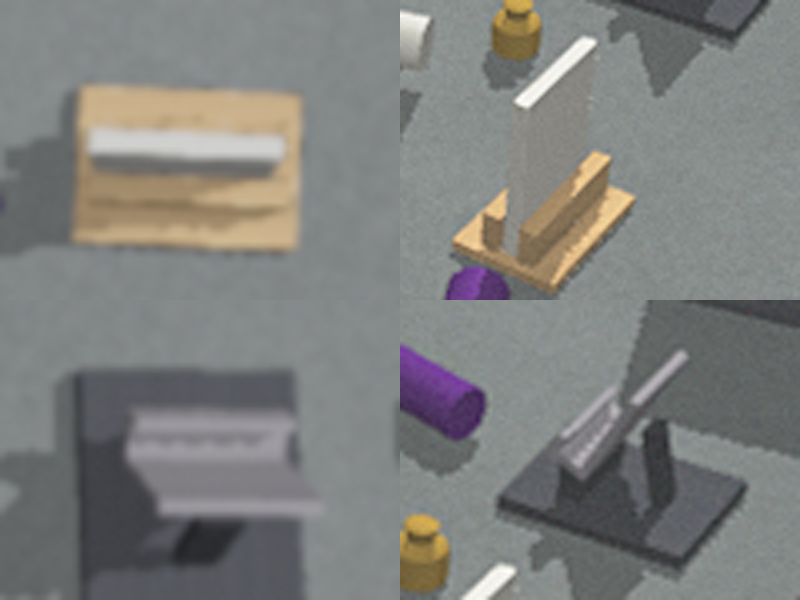

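View pics/m2.png

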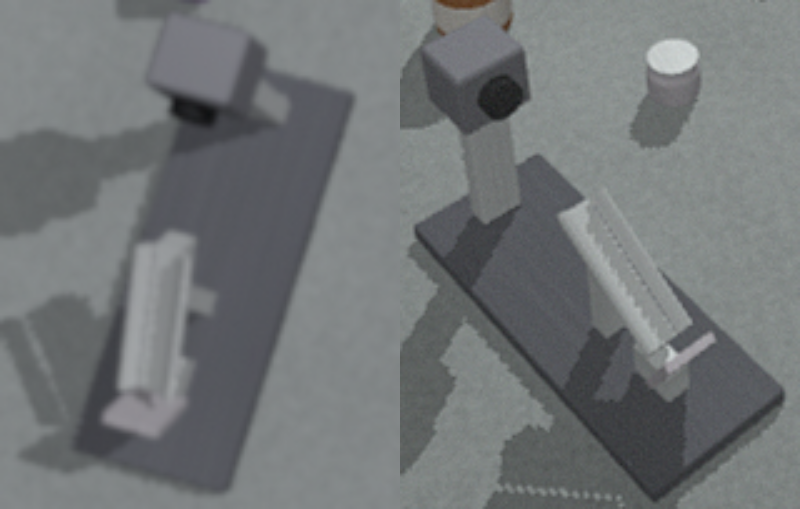

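The face of the plaque towards the robot is plain, so its kernels face away (+x), which matches the rest's +x. Next I'll intersect the base corners I picked with their planes and fit the V flanks and easel back from depth.

```bash
cat > fit.py <<'E'
from h import *
from scipy.optimize import least_squares
t=cloud("top",np.load("pics/top0.npy")); s=cloud("side",np.load("pics/side0.npy"))
def ray(n,u,v,z):
    c=get_calibration(n);K=np.array(c["intrinsics"]);T=np.array(c["world_from_camera"])
    d=T[:3,:3]@[(u-K[0,2])/K[0,0],(v-K[1,2])/K[1,1],1]; return (T[:3,3]+d*(z-T[2,3])/d[2])[:2]
print("cradle top FR,NR,NL",*[ray("top",u,v,.012).round(4) for u,v in [(207.1,210.3),(172.7,319.8),(130.6,307.4)]])
print("cradle side NR,NL,FL,FR",*[ray("side",u,v,.012).round(4) for u,v in [(303.2,434),(252,475.3),(156.4,369.6),(206,340.9)]])
print("easel top FL,FR",*[ray("top",u,v,.01).round(4) for u,v in [(445.4,234.4),(489,234.4)]])
print("easel side FL,NR,NL",*[ray("side",u,v,.01).round(4) for u,v in [(375,210),(436.2,206.2),(420.7,225)]])
def R(yaw,pitch): 
    from scipy.spatial.transform import Rotation as r
    return r.from_euler("xyz",[0,pitch,yaw]).as_matrix()
def fitV(p,x0,y0,yaw,nm):
    q=p.reshape(-1,3);q=q[np.linalg.norm(q-[x0,y0,.08],axis=1)<.2]
    prm=np.array([0,0,0.])   # dy,dyaw,dz
    for it in range(6):
        f=lambda k,Q:(Q-[x0-np.sin(yaw)*k[0],y0+np.cos(yaw)*k[0],.065+k[2]])@R(yaw+k[1],-np.pi/6)
        l=f(prm,q); m=(l[:,0]>.014)&(l[:,0]<.1)&(abs(l[:,1])<.016)&(l[:,2]>-.032)&(l[:,2]<-.006)
        Q=q[m]; r=least_squares(lambda k:(lambda w:(w[:,2]-abs(w[:,1])+.02546)/1.414)(f(k,Q)),prm,loss="soft_l1",f_scale=.002);prm=r.x
    l=f(prm,q);res=np.median(abs(r.fun))
    st=l[(abs(l[:,1])<.016)&(l[:,2]>-.008)&(l[:,2]<.01)&(l[:,0]<.012)&(l[:,0]>-.025)]
    v=l[(abs(l[:,1])<.018)&(abs(l[:,2]-abs(l[:,1])+.02546)<.005)&(l[:,0]>-.02)&(l[:,0]<.15)][:,0]
    print(nm,"n",m.sum(),"dy,dz mm",(prm[[0,2]]*1e3).round(2),"yaw",round(np.degrees(yaw+prm[1]),2),"res",round(res*1e3,2),"stop x pct",(np.percentile(st[:,0],[5,25,50,75,95])*1e3).round(1),len(st),"zmed",np.median(st[:,2]),"flank x 2/98",(np.percentile(v,[1,5,95,99])*1e3).round(1))
    print("  origin",(x0-np.sin(yaw)*prm[0]).round(4),(y0+np.cos(yaw)*prm[0]).round(4))
def fitE(p,x0,y0,yaw,nm):
    q=p.reshape(-1,3);q=q[np.linalg.norm(q-[x0,y0,.07],axis=1)<.12]
    prm=np.zeros(2)
    for it in range(5):
        f=lambda k,Q:(Q-[x0+np.cos(yaw)*k[0],y0+np.sin(yaw)*k[0],.036])@R(yaw+k[1],-np.radians(25))
        l=f(prm,q);m=(abs(l[:,0])<.008)&(l[:,2]>.015)&(l[:,2]<.055)&(abs(l[:,1])<.033)
        Q=q[m]; r=least_squares(lambda k:f(k,Q)[:,0],prm,loss="soft_l1",f_scale=.002);prm=r.x
    l=f(prm,q);b=l[(abs(l[:,0])<.004)&(l[:,2]>.012)&(l[:,2]<.075)&(abs(l[:,1])<.05)]
    print(nm,"n",m.sum(),"dx",prm[0]*1e3,"yaw",np.degrees(yaw+prm[1]).round(2),"y pct",(np.percentile(b[:,1],[1,3,97,99])*1e3).round(1),"z pct",(np.percentile(b[:,2],[97,99])*1e3).round(1))
    lip=l[(l[:,0]>.012)&(l[:,0]<.026)&(l[:,2]>.004)&(l[:,2]<.016)&(abs(l[:,1])<.05)]
    print("  lip x,z med",np.median(lip[:,0]),np.median(lip[:,2]),len(lip),"y",(np.percentile(lip[:,1],[2,98])*1e3).round(1))
    print("  origin",(x0+np.cos(yaw)*prm[0]).round(4),(y0+np.sin(yaw)*prm[0]).round(4))
E
cat > r.py <<'E'
from fit import *
import sys
a=list(map(float,sys.argv[1:]))
for n,p in(("top",t),("side",s)):
    fitV(p,a[0],a[1],np.radians(a[2]),n+"V"); fitE(p,a[3],a[4],np.radians(a[5]),n+"E")
E
python3 r.py 0.42 0.389 -17 0.525 -0.317 0
```

```text
cradle top FR,NR,NL [0.6135 0.2821] [0.3638 0.3446] [0.3894 0.4403]
cradle side NR,NL,FL,FR [0.361  0.3514] [0.3834 0.4466] [0.6329 0.3814] [0.6085 0.2867]
easel top FL,FR [ 0.5676 -0.265 ] [ 0.5694 -0.3647]
easel side FL,NR,NL [ 0.5634 -0.2582] [ 0.4494 -0.3566] [ 0.447  -0.2615]
topV n 490 dy,dz mm [-4.52  9.51] yaw -14.44 res 1.36 stop x pct [-22.2 -19.4 -16.8 -16.  -14.4] 74 zmed 0.0007274379338394143 flank x 2/98 [-17.1 -15.6  85.8  89. ]
  origin 0.4187 0.3847
topE n 176 dx 2.1846162830052247 yaw 0.56 y pct [-31.3 -30.4  36.7  37.3] z pct [64.  64.9]
  lip x,z med 0.019181362646134303 0.009959090443814933 104 y [-31.5  35.9]
  origin 0.5272 -0.317
sideV n 985 dy,dz mm [-3.92  9.42] yaw -14.73 res 0.98 stop x pct [-24.7 -23.7 -22.3 -21.1 -20. ] 81 zmed 0.002326477102214111 flank x 2/98 [-9.  -5.1 80.5 84.3]
  origin 0.4189 0.3853
sideE n 32 dx -6.933193591195643 yaw 0.93 y pct [-31.  -28.4  41.8  42.3] z pct [58.3 59.9]
  lip x,z med 0.024081484002487857 0.007565891268079401 32 y [-28.7  39.5]
  origin 0.5181 -0.317
```

```bash
python3 r.py 0.402 0.389 -14.5 0.522 -0.313 0.6 | grep -v cradle
```

```text
easel top FL,FR [ 0.5676 -0.265 ] [ 0.5694 -0.3647]
easel side FL,NR,NL [ 0.5634 -0.2582] [ 0.4494 -0.3566] [ 0.447  -0.2615]
topV n 522 dy,dz mm [ 0.32 -0.33] yaw -14.57 res 1.29 stop x pct [-2.4  0.6  3.   3.9  5.4] 72 zmed 0.0006884309927146482 flank x 2/98 [  2.6   4.2 105.2 108.9]
  origin 0.4021 0.3893
topE n 181 dx 5.070843620727202 yaw 0.76 y pct [-35.3 -34.4  32.7  33.3] z pct [64.  64.9]
  lip x,z med 0.019026869589002078 0.009909949870700357 102 y [-35.7  31.8]
  origin 0.5271 -0.3129
sideV n 1194 dy,dz mm [ 0.62 -0.53] yaw -14.76 res 0.97 stop x pct [-5.7 -4.5 -3.  -1.4 -0.1] 97 zmed 0.0020990309567944098 flank x 2/98 [ 10.2  13.9 100.5 104.3]
  origin 0.4022 0.3896
sideE n 43 dx -3.72168710743267 yaw -0.86 y pct [-35.5 -32.3  37.1  38. ] z pct [59.  59.9]
  lip x,z med 0.023801994229144325 0.007264977657765427 35 y [-31.8  36.1]
  origin 0.5183 -0.313
```

```bash
cat >> h.py <<'E'
from scipy.spatial.transform import Rotation as Ro
class F:
    """frame with a tool aligned: tool x=-z, tool y=+-y"""
    def __init__(s,o,yaw,pitch,flip=0):
        s.o=np.array(o);r=Ro.from_euler("xyz",[0,pitch,yaw],degrees=True);s.R=r.as_matrix()
        s.rot=(r*Ro.from_euler("y",90,degrees=True)*Ro.from_euler("x",180*flip,degrees=True)).as_euler("xyz")
    def p(s,x,y,z): return list(s.o+s.R@[x,y,z])
    def loc(s,w): return (s.R.T@(np.array(w)-s.o)*1e3).round(1)
    def yaw90(s,flip): # jaws along frame x instead of y
        return (Ro.from_matrix(s.R)*Ro.from_euler("y",90,degrees=True)*Ro.from_euler("x",90+180*flip,degrees=True)).as_euler("xyz")
TU=lambda f:F([.6695,-.0875,.032],14.7,0,f)
VB=lambda f:F([.4025,.3894,.065],-14.6,-30,f)
PL=lambda f:F([.463,-.0155,.008],-1.3,0,f)
RE=lambda f:F([.523,-.3125,.036],1.0,-25,f)
E
python3 - <<'E'
from h import *
for f in(0,1):
    t,v,p,r=TU(f),VB(f),PL(f),RE(f)
    for n,pos,rot in [("tube",t.p(0,0,-.01),t.rot),("tubeup",t.p(0,0,.15),t.rot),("V",v.p(.082,0,-.01),v.rot),("Vup",v.p(.085,0,.09),v.rot),("Vpush",v.p(.151,0,0),v.rot),("Vpushup",v.p(.155,0,.1),v.rot),
        ("pl",p.p(0,0,.071),p.yaw90(f)),("plup",p.p(0,0,.23),p.yaw90(f)),("re",r.p(.008,0,.071),r.yaw90(f)),("reup",r.p(.03,0,.16),r.yaw90(f))]:
        q=inverse_kinematics(pos,rot); print(f,n,np.round(pos,3),None if q is None else np.round(q,2))
E
```

```text
0 tube [ 0.67  -0.088  0.022] [-0.25  0.51  1.51  0.    1.12 -2.07]
0 tubeup [ 0.67  -0.088  0.182] [-0.25  0.35  1.4   0.    1.38 -2.07]
0 V [0.476 0.37  0.097] [ 0.79  0.13  1.94 -0.59  0.88 -0.18]
0 Vup [0.43  0.382 0.185] [ 0.87 -0.03  1.92 -0.54  1.07 -0.22]
0 Vpush [0.529 0.356 0.14 ] [ 0.7   0.12  1.86 -0.54  0.92 -0.33]
0 Vpushup [0.484 0.368 0.229] [ 0.78 -0.02  1.83 -0.5   1.1  -0.36]
0 pl [ 0.463 -0.016  0.079] [-0.2  -0.04  2.05  0.    1.13 -0.18]
0 plup [ 0.463 -0.016  0.238] [-0.2  -0.2   1.88  0.    1.46 -0.18]
0 re [ 0.5   -0.313  0.104] [-0.91 -0.01  2.04  0.45  0.89 -1.17]
0 reup [ 0.483 -0.313  0.194] [-0.94 -0.16  2.    0.4   1.08 -1.11]
1 tube [ 0.67  -0.088  0.022] [-0.25  0.51  1.51  0.    1.12  1.07]
1 tubeup [ 0.67  -0.088  0.182] [-0.25  0.35  1.4   0.    1.38  1.07]
1 V [0.476 0.37  0.097] None
1 Vup [0.43  0.382 0.185] None
1 Vpush [0.529 0.356 0.14 ] None
1 Vpushup [0.484 0.368 0.229] None
1 pl [ 0.463 -0.016  0.079] None
1 plup [ 0.463 -0.016  0.238] None
1 re [ 0.5   -0.313  0.104] [-0.91 -0.01  2.04  0.45  0.89  1.97]
1 reup [ 0.483 -0.313  0.194] [-0.94 -0.16  2.    0.4   1.08  2.03]<stdin>:3: UserWarning: Gimbal lock detected. Setting third angle to zero since it is not possible to uniquely determine all angles.
<sys>:0: UserWarning: Gimbal lock detected. Setting third angle to zero since it is not possible to uniquely determine all angles.
```

```bash
python3 -W ignore - <<'E'
from h import *
t=TU(0)
movep(t.p(0,0,.15),t.rot)
move_l(t.p(0,0,.05),feed=.25)
print(move_l(t.p(0,0,-.010),feed=.08,max_force=12))
print(t.loc(observe()["eef_pos"]))
gripper_to(.02,50); o=observe();print(o["opening"],o["ft_force"])
move_l(t.p(0,0,.2),feed=.2)
o=observe();print(o["opening"],o["ft_force"],o["time_s"])
im,d=get_image("side");cv2.imwrite("pics/s1.png",im[:,:,::-1])
E
```

```text
False
[ 0.4 -0.2 -9.6]
0.019888238868080565 [-0.16376313 -0.16012564  0.41614039]
0.0201393688383614 [-0.83580375  0.73434288 -0.04736791] 5.5583
```

View pics/s1.png

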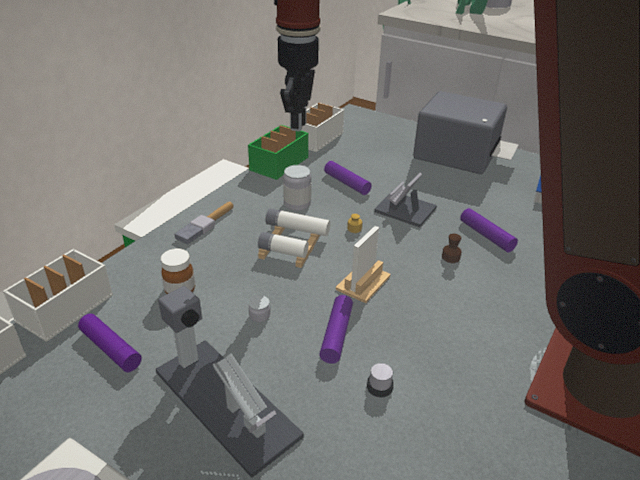

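The grasp missed: the fingers shut above the tube, which still lies in the rack at about (298,221) in the side view. The finger set-back at 36 mm opening must be larger than I assumed. I'll measure it by touching bare desk, and re-measure the tube.

```bash
python3 -W ignore - <<'E'
from h import *
g=F([.59,.10,0],14.7,0)
gripper_to(.037); movep(g.p(0,0,.06),g.rot)
im,d=get_image("top");np.save("pics/top1.npy",d)
print(move_l(g.p(0,0,-.015),feed=.02,max_force=4)); print("contact",g.loc(observe()["eef_pos"]),observe()["opening"])
move_l(g.p(0,0,.2),feed=.3)
c=cloud("top",d)
rect(sel(c,345,388,150,222,.035,.06),"long");rect(sel(c,315,346,165,225,.035,.06),"short")
print(observe()["time_s"])
E
```

```text
False
contact [  0.    0.  -14.9] 0.03733676601424426
long 961 c [669.7 -87.7] size [141.4  36.5] ang 14.32 z med 48.6
short 699 c [ 6.476e+02 -5.000e-01] size [101.9  35.9] ang 14.0 z med 48.5
11.775
```

```bash
python3 -W ignore - <<'E'
from h import *
def low(n):
    im,d=get_image("side");p=cloud("side",d).reshape(-1,3)
    e=observe()["eef_pos"]
    m=(np.hypot(p[:,0]-e[0],p[:,1]-e[1])<.07)&(p[:,2]>.1)
    q=p[m]; print(n,"eef",e.round(4),"n",m.sum(),"low pts z",np.sort(q[:,2])[[0,3,10,30,60]].round(4),"open",observe()["opening"],observe()["ft_force"].round(1))
    return im
im=low("37"); cv2.imwrite("pics/s2.png",cv2.resize(im[80:280,180:420],(720,600))[:,:,::-1])
gripper_to(0); low("0"); gripper_to(.085); low("85"); print(observe()["time_s"])
E
```

```text
37 eef [0.5883 0.0999 0.1971] n 8305 low pts z [0.2264 0.227  0.2285 0.2309 0.2352] open 0.037097579836310485 [-1.3  0.1 -1. ]
0 eef [0.59   0.1    0.1998] n 7878 low pts z [0.2269 0.228  0.2296 0.2348 0.239 ] open 0.00014602287764984618 [ 0.1  0.  -0. ]
85 eef [0.59 0.1  0.2 ] n 7998 low pts z [0.2404 0.2411 0.2418 0.244  0.2475] open 0.0850061484896065 [0.6 1.3 0.1]
13.15
```

View pics/s2.png

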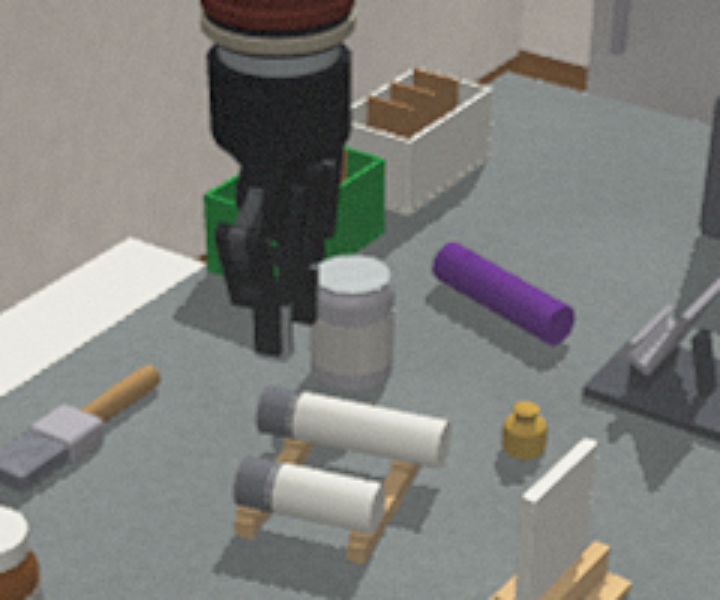

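The side depth shows the real tips about 27 mm above the reported TCP, so the tool offset is wrong. I'll check whether this lies along the tool axis by using a tilted pose, check for sideways offset, and touch the desk for an exact value.

```bash
python3 -W ignore - <<'E'
from h import *
def tip(n):
    hold(.3)
    for cam in("side",):
        im,d=get_image(cam);p=cloud(cam,d).reshape(-1,3);o=observe();e=o["eef_pos"]
        R=Ro.from_euler("xyz",o["tcp_rot"]).as_matrix()
        l=(p-e)@R; m=(np.hypot(l[:,1],l[:,2])<.06)&(l[:,0]>-.12)&(l[:,0]<.02)&(p[:,2]>.08); l=l[m]*1e3
        x=np.sort(l[:,0])[-6:].round(1);q=l[l[:,0]>np.sort(l[:,0])[-6]-14]
        print(n,cam,"R x",R[:,0].round(2),"tip x",x,"n",len(q),"y",np.percentile(q[:,1],[3,50,97]).round(1),"z",np.percentile(q[:,2],[3,50,97]).round(1))
gripper_to(0)
g=F([.59,.10,0],14.7,0); tip("down")
h=F([.52,.1,.2],14.7,-30); movep(h.p(0,0,0),h.rot); tip("tilt")
k=F([.52,.1,.2],104.7,0); movep(k.p(0,0,0),k.rot); tip("down90")
movep(g.p(0,0,.02),g.rot)
print(move_l(g.p(0,0,-.04),feed=.02,max_force=4)); print("contact",g.loc(observe()["eef_pos"]),observe()["ft_force"].round(1))
move_l(g.p(0,0,.15),feed=.3); print(observe()["time_s"])
E
```

```text
down side R x [-0. -0. -1.] tip x [-29.1 -29.1 -29.  -28.9 -28.7 -28.1] n 91 y [-6.2  7.1 15.3] z [-12.6  -5.9   9.6]
tilt side R x [ 0.48  0.13 -0.87] tip x [-29.3 -29.3 -29.1 -28.6 -28.3 -27.8] n 79 y [ 2.7  7.9 14.6] z [-11.    0.2   9.9]Traceback (most recent call last):
  File "<stdin>", line 13, in <module>
plant.Unreachable: the arm cannot take that pose within its joint ranges
```

```bash
python3 -W ignore - <<'E'
from h import *
g=F([.59,.10,0],14.7,0)
movep(g.p(0,0,.01),g.rot)
print(move_l(g.p(0,0,-.04),feed=.02,max_force=4)); print("contact",g.loc(observe()["eef_pos"]),observe()["ft_force"].round(1))
move_l(g.p(0,0,.15),feed=.3); print(observe()["time_s"])
E
```

```text
True
contact [ -0.1   0.  -28.2] [-0.8  0.   5.5]
18.8
```

The tool reads 28.2 mm long along its axis, confirmed by touch, depth and the tilted pose, and there is no sideways offset. I'll correct for it and redo the grasp.

```bash
sed -i 's/def p(s,x,y,z): .*/def p(s,x,y,z): return list(s.o+s.R@[x,y,z-.028])/; s/def loc(s,w): .*/def loc(s,w): return (s.R.T@(np.array(w)-s.o)*1e3+[0,0,28]).round(1)/' h.py
python3 -W ignore - <<'E'
from h import *
t,v,p,r=TU(0),VB(0),PL(0),RE(0)
for pos,rot in [(t.p(0,0,-.012),t.rot),(v.p(.082,0,-.012),v.rot),(v.p(.07,0,-.012),v.rot),(v.p(.155,0,-.003),v.rot),(p.p(0,0,.071),p.yaw90(0)),(r.p(.008,0,.071),r.yaw90(0))]:
    assert inverse_kinematics(pos,rot) is not None,pos
gripper_to(.085)
movep(t.p(0,0,.06),t.rot)
print(move_l(t.p(0,0,-.012),feed=.12,max_force=12))
print(t.loc(observe()["eef_pos"]))
gripper_to(.02,60); o=observe();print(o["opening"])
if o["opening"]>.03:
    move_l(t.p(0,0,.2),feed=.25)
    o=observe();print(o["opening"],o["ft_force"])
    movep(v.p(.084,0,.09),v.rot);print(observe()["opening"])
    im,d=get_image("side");cv2.imwrite("pics/s3.png",im[:,:,::-1]);np.save("pics/s3.npy",d)
print(observe()["time_s"])
E
```

```text
False
[  0.6  -0.  -11.3]
0.033900201003039955
0.03371608359783668 [-0.57523036  0.15608705 -2.86861269]
0.034019277882230185
24.725
```

View pics/s3.png

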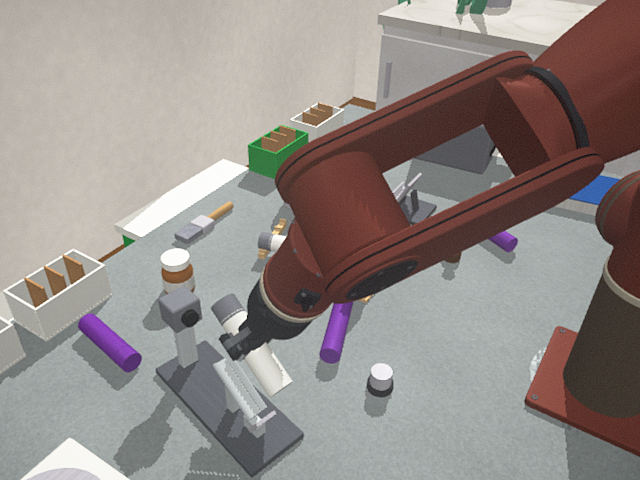

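The long tube is held above the V at about (255,345), parallel to it with the cap uphill. Now I'll lay it in.

```bash
python3 -W ignore - <<'E'
from h import *
v=VB(0)
L=lambda s:print(s,v.loc(observe()["eef_pos"]),(v.R.T@observe()["ft_force"]).round(1),round(observe()["opening"],4),observe()["time_s"])
move_l(v.p(.084,0,.01),feed=.15)
L("above"); print(move_l(v.p(.084,0,-.018),feed=.03,max_force=6)); L("down")
e=v.loc(observe()["eef_pos"])/1e3
print(move_l(v.p(.055,e[1],e[2]),feed=.03,max_force=10)); L("slid")
gripper_to(.06); L("open")
move_l(v.p(v.loc(observe()["eef_pos"])[0]/1e3,0,.06),feed=.2); L("up")
gripper_to(0); movep(v.p(.165,0,.06),v.rot)
im,d=get_image("side");cv2.imwrite("pics/s4.png",cv2.resize(im[260:460,120:360],(720,600))[:,:,::-1]);np.save("pics/s4.npy",d)
E
```

```text
above [84.5  0.1 10.2] [ 0.1 -0.3 -1.2] 0.034 25.4083
True
down [ 83.9   0.8 -10.8] [1.  3.2 0.8] 0.0341 26.0917
True
slid [ 71.5   0.7 -10.7] [ 2.9  0.8 -0.3] 0.0341 26.625
open [ 71.5   1.3 -10.6] [ 0.2 -0.1  0.1] 0.0601 26.9917
up [71.5  0.3 60.1] [-0.1 -1.  -0.9] 0.0602 27.4917
```

View pics/s4.png

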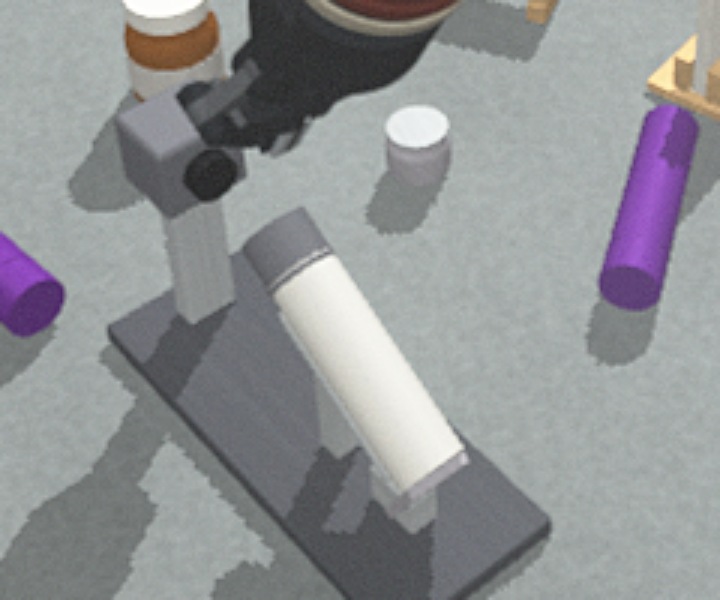

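The tube lies in the V with its foot at the stop (around (435,470) in the crop). A gentle push on the cap end will confirm it is seated.

```bash
python3 -W ignore - <<'E'
from h import *
v=VB(0);p=PL(0)
L=lambda s:print(s,v.loc(observe()["eef_pos"]),(v.R.T@observe()["ft_force"]).round(1),observe()["time_s"])
print(move_l(v.p(.165,0,-.004),feed=.15,max_force=8))
print(move_l(v.p(.141,0,-.004),feed=.03,max_force=12)); L("push")
move_l(v.p(.166,0,-.004),feed=.1)
print(move_l(v.p(.166,0,.08),feed=.25)); 
movep(v.p(.07,0,.10),v.rot)
print(move_l(v.p(.07,0,.010),feed=.1,max_force=8)); L("press on top")   # tube top at z=18
move_l(v.p(.07,0,.10),feed=.3)
gripper_to(.05); pr=p.yaw90(0)
movep(p.p(0,0,.16),pr)
def tube():
    im,d=get_image("side");c=cloud("side",d).reshape(-1,3);l=(c-v.o)@v.R
    m=(l[:,0]>-.02)&(l[:,0]<.16)&(abs(l[:,1])<.025)&(l[:,2]>.002)&(l[:,2]<.03);l=l[m]
    def res(k):
        return np.hypot(l[:,1]-k[0]-k[1]*(l[:,0]-.07),l[:,2]-k[2]-k[3]*(l[:,0]-.07))-.018
    from scipy.optimize import least_squares
    r=least_squares(res,[0,0,0,0],loss="soft_l1",f_scale=.002).x
    print("tube y,z mm",r[[0,2]]*1e3,"deg",np.degrees(r[[1,3]]),"x ends",np.percentile(l[:,0],[.5,99.5])*1e3,len(l))
tube(); print(observe()["time_s"])
E
```

```text
False
True
push [151.7   0.7  -3.2] [2.4 0.2 1.4] 29.725
False
True
press on top [69.8 -1.  17.3] [ 0.5 -1.8  8.2] 31.7583
tube y,z mm [ 0.23193589 -0.6482446 ] deg [0.29618621 0.32252516] x ends [ -4.90280489 139.19771032] 2397
34.2833
```

The tube is seated: cap end at x≈140.7, axis within 0.7 mm and 0.3°. Now the plaque.

```bash
python3 -W ignore - <<'E'
from h import *
p=PL(0);r=RE(0)
L=lambda s:print(s,r.loc(observe()["eef_pos"]),(r.R.T@observe()["ft_force"]).round(1),round(observe()["opening"],4),observe()["time_s"])
print(move_l(p.p(0,0,.071),feed=.12,max_force=8)); print(p.loc(observe()["eef_pos"]))
gripper_to(.004,40); o=observe();print(o["opening"])
if o["opening"]>.008:
    move_l(p.p(0,0,.16),feed=.2); L("lifted")
    movep(r.p(.022,0,.071+.05),r.yaw90(0)); L("above")
    print(move_l(r.p(.022,0,.071+.022),feed=.12,max_force=8)); L("pre")
    print(move_l(r.p(-.006,0,.071+.022),feed=.03,max_force=4)); L("back")
    im,d=get_image("side");cv2.imwrite("pics/s5.png",cv2.resize(im[110:260,320:500],(720,600))[:,:,::-1])
E
```

```text
False
[ 0.7  0.  71.7]
0.009236902538301473
lifted [ -6.8 298.1 144.8] [-0.4  0.1 -1.8] 0.0092 36.2
above [ 21.2   1.4 120. ] [-0.2 -0.2 -1.5] 0.0094 37.35
False
pre [21.8  1.7 92.2] [-0.  -1.5 -2. ] 0.0094 37.7333
True
back [ 7.2 -0.2 93.3] [ 3.4  0.8 -0.4] 0.0094 38.325
```

View pics/s5.png

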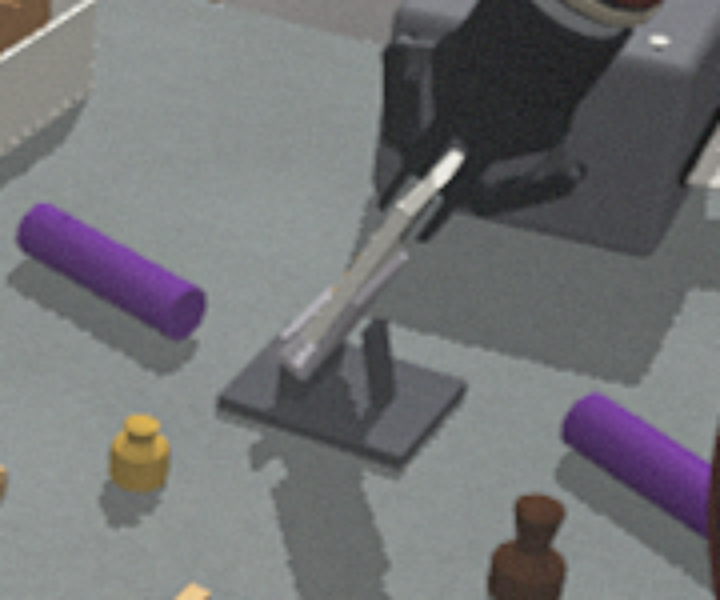

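The plaque touches the back with its mid-plane at x=7.2 in my frame (5 when true). Its foot is above the ledge at about (297,370). I'll back off 3 mm, lower it, bring it to the back and release.

```bash
python3 -W ignore - <<'E'
from h import *
r=RE(0)
L=lambda s:print(s,r.loc(observe()["eef_pos"]),(r.R.T@observe()["ft_force"]).round(1),round(observe()["opening"],4),observe()["time_s"])
move_l(r.p(.0102,0,.071+.022),feed=.05)
print(move_l(r.p(.0102,0,.071-.010),feed=.03,max_force=5)); L("ledge")
z=r.loc(observe()["eef_pos"])[2]/1e3
print(move_l(r.p(.003,0,z),feed=.02,max_force=3)); L("lean")
gripper_to(.035); L("open")
e=r.loc(observe()["eef_pos"])/1e3
move_l(r.p(e[0],e[1],.17),feed=.2); L("up"); hold(.3)
a,_=get_image("side");b,_=get_image("top");print(observe()["time_s"])
cv2.imwrite("pics/s6.png",np.hstack([cv2.resize(a[130:250,340:460],(400,400)),cv2.resize(b[220:300,430:510],(400,400))])[:,:,::-1]);cv2.imwrite("pics/full6.png",a[:,:,::-1]);
np.save("pics/s6.npy",_)
E
```

```text
True
ledge [10.1  0.3 70.4] [0.7 1.1 4.2] 0.0097 39.3667
True
lean [ 7.5  0.1 70.5] [ 3.3 -0.7  0.3] 0.0096 39.6167
open [ 6.5  0.7 70.1] [-0.8  0.5 -0.5] 0.0349 39.9833
up [  6.1   0.9 169.5] [-0.2 -0.3 -0.8] 0.035 40.6333
41.0333
```

View pics/s6.png

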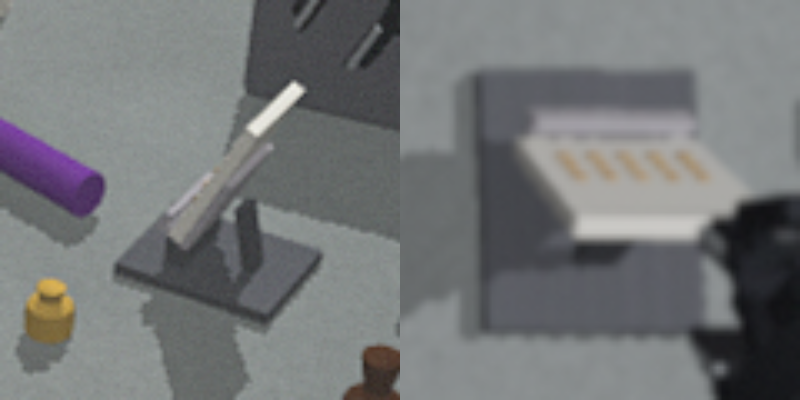

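The plaque stands on the ledge with kernels facing out. Its foot overhangs the lip by about 5 mm on the left, as it should when centred. I'll clear the arm, check tilt and tube numerically, then hand in.

```bash
python3 -W ignore - <<'E'
from h import *
r=RE(0);v=VB(0)
move_l(r.p(.0,0,.23),feed=.3); set_joints([-1.226,.0,1.4,0,1.395,-.126])
im,d=get_image("top");c=cloud("top",d).reshape(-1,3);c=c[~np.isnan(c[:,0])]
l=(c-r.o)@r.R*1e3; m=(l[:,0]>4)&(l[:,0]<22)&(l[:,2]>15)&(l[:,2]<105)&(abs(l[:,1])<38);q=l[m]
k=np.linalg.lstsq(np.c_[np.ones(len(q)),q[:,1:]],q[:,0],rcond=None)[0];print("face x@0",k[0].round(1),"tilt y,z deg",np.degrees(k[1:]).round(2),len(q))
e=l[(l[:,0]>-8)&(l[:,0]<22)&(l[:,2]>70)&(l[:,2]<120)&(abs(l[:,1])<60)];print("y range",np.percentile(e[:,1],[1,99]).round(1),"z top",np.percentile(e[:,2],99).round(1))
w=(c-v.o)@v.R*1e3;u=w[(w[:,0]>-20)&(w[:,0]<160)&(abs(w[:,1])<22)&(w[:,2]>5)&(w[:,2]<30)];print("tube x",np.percentile(u[:,0],[1,99]).round(1),"y med",np.median(u[:,1]).round(1),"top z",np.percentile(u[:,2],90).round(1))
C=cloud("top",d);rect(sel(C,315,346,165,225,.035,.06),"short")
cv2.imwrite("pics/f.png",im[:,:,::-1]);print(observe()["time_s"])
E
```

```text
face x@0 14.1 tilt y,z deg [ 0.02 -0.38] 474
y range [-39.4  39. ] z top 113.1
tube x [  5.2 144.2] y med -4.7 top z 18.6
short 696 c [ 6.473e+02 -6.000e-01] size [101.6  35.8] ang 14.19 z med 48.3
42.8
```

View pics/f.png

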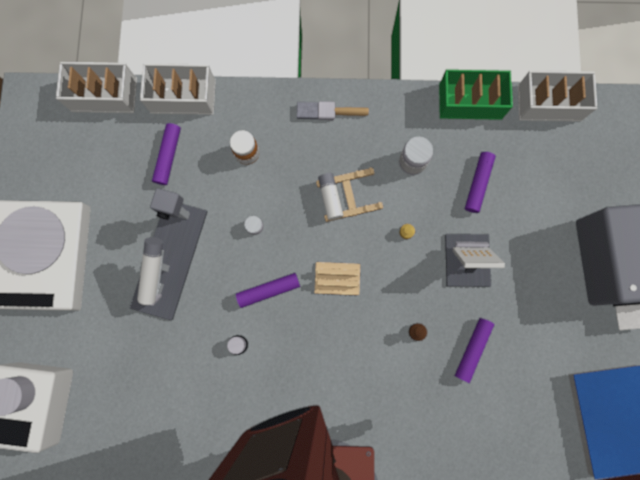

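The final top view shows the tube in the V at (150,270), the plaque on the easel at (475,255), and the short tube and bystanders where they started. Handing in.

```bash
python3 -c "
from plant import *
job_done()"
```

```text
the job is handed in; nothing more can be done
```

I loaded the long tube into the V-block, then leaned the plaque on the easel with its kernels out. I handed the job in at about 43 s of the 59 s allowed, with the arm clear of everything; no verdict is reported.

**Last checks**
- **Tube:** A 12 N push on the cap end left it at about x = 140.7 mm, so the foot is at the stop. The side camera put the axis within 0.7 mm and 0.3° of the V. Pressing on top met the tube at 17.3 mm, against 18 expected.
- **Plaque:** It is within 0.4° of the back's slope, centred to about 0.2 mm, and standing on the ledge.
- **Other things:** The short tube is where it was (within 0.5 mm), and in the last picture the bystanders have not moved.

**What failed or disagreed**
- **First grasp missed:** The first tube grasp closed on air above the tube. The real fingertips were 28 mm short of the reported tool point along the tool axis. I measured this with depth and by touching the desk, then corrected for it; the tube had not been disturbed.
- **Tube position along the V:** The top camera placed the tube about 5 mm further up the V than the side camera and the push did. It showed about the same offset on the back stop before the tube was loaded, so I took it as camera error.

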